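# Fit the retaining ring on the wire-spool turntable

## Robot

A 6-joint arm with a two-finger parallel gripper is mounted at the origin on the work surface. World frame = base frame: x ahead of the robot, y to its left, z up, the work surface at z = 0. Lengths are in m, angles in rad, forces in N, time in s.
With the tool pointing down it reaches from about 0.35 to 0.875 m from the base axis. Payload 4.2 kg.
Tool frame: the origin (TCP) lies at the very end of the fingers, on their centre line; the grasp point (between the pads) lies 19 mm behind it; z points along the fingers, y is the direction in which the jaws open and shut (so a half turn about z gives the same grasp; the last joint's range is limited). The gripper opens to 85 mm and grips with 20 to 120 N. Pads are 22 mm wide; open, the fingers measure 114 mm over their backs; the gripper's body (76 mm by 85 mm) begins 54 mm behind the grasp point. The pads swing forward as they close: fully open they stand 13 mm farther back than shut.
Start: joints at [1.466, 0.385, 0.008, 0, -1.194, -0.259], TCP at [0.222, 0.584, 0.231] pointing down, gripper open.
Joint ranges: [-3.14, 3.14], [-1.21, 2.06], [-1.07, 1.41], [-3.16, 2.05], [-2.99, -0.16], [-3.1, 3.1]. Speed limits (rad/s): [2.79, 2.79, 3.14, 3.14, 3.14, 3.14].

## Interface

Orientations are given as a 3x3 rotation matrix whose columns are the frame's x, y, z axes.
In Python, from bench import bot gives the robot as it stands.
- The arm moves only by the tool step_arm, never from a script. Its arguments are lists of equal length, an entry for each row: "twist": the turn, a rotation vector about the world's x, y, z in degrees, a list of three; "travel": the shift along the world's x, y, z in mm, a list of three; "hand": the closure in counts, from 0 (fully open) to 255 (shut). A call has 1 to 20 rows; each row is the pose to reach, as a shift and turn from the pose commanded when the call began; what a row does not reach only later rows make up. A row lasts 1/12 s, in which the tool goes at most 41.7 mm and 7.16 degrees, less where a joint would pass 70% of its speed; a pose out of reach is approached as far as the arm can. A call with a gripper value outside its range is refused whole. The fingers move at their own pace and stop on an object; "force" is the grip in N (left out, the last holds). Time passes only in rows, so rows that repeat a pose let the fingers close. It gives the time, the measured TCP pose, the force and the opening at its end, in the units of the state.
- bot.observe(): the state, without advancing time (a new reading comes with each control period).
- bot.get_image(name): name is "side" or "top"; returns a dict with "color" (400x640x3 uint8, red, green, blue), "vfov" (degrees; the focal length in pixels is half the picture's height over the tangent of half this angle, whatever the lens; pixels are square), "cx", "cy" (the principal point, pixels), "cam_to_world" (4x4, takes a point from camera to world coordinates). Camera axes: x right, y up, looking along -z (the intrinsics and any distortion apply to the point x, -y, -z); pixel columns grow to the right and rows downward; lengths in m; the calibration is good to about 2 mm. A picture is of the moment at which its call begins. There is no depth.
- bot.close_job(): hands the job in, once; it reports no verdict.
The state is a dict: "time": time; "qpos": joint angles; "joint_velocities": joint speeds; "effort": joint torques, N m; "tool_pos": TCP position; "eef_rot": TCP orientation; "wrist_force": force on the tool from outside, world axes, zero at the start; "ft_torque": the same for the moment, N m; "grip_width": finger opening in m.
Only numpy, scipy, OpenCV 4.12 (cv2) and the standard library are available. Lean on these libraries where they do the work, as an engineer would, in place of code of your own. Each camera call takes 0.05 s, during which the arm holds its last target. There are 200 camera calls.

## Task

The spool turntable on the bench still lacks its retaining ring. Take the circlip pliers out of the tool block, put their tips in the two eyes of the ring lying on the kitting nest, spread it and carry it over the end of the spindle down onto the brass thrust washer, and let it close into the groove there. Handle the ring with the pliers only, stand the pliers back in their slot in the tool block, and leave the drill, the screwdriver and the terminal rail where they are.

Things in the scene. Friction and masses are not known exactly. Their poses are not given: they have to be found in the camera images.
- pliers_handles (a point): Circlip pliers, 163 mm long, 0.2 kg, upright in the tool block. This point: midway between the handles at the height to grip, 148 mm over the bench. Black sleeves with flat upright outsides stand on its +y and -y side, 18 mm wide (x), 10 thick, from 50 mm below to 28 mm above it. A spring holds them 58 mm apart over the outsides; squeeze along y. Same either way round; z up.
- pliers_pivot (a point): Pivot of the pliers, 75 mm below pliers_handles. Squeezing the handles SPREADS the tips. They give above 7 N each and at 10 N empty, 15 to 20 N with the ring, reach a stop (27 mm over the outsides at pliers_handles, 34 mm 19 mm lower), just what the ring needs; let out, they return to 58 mm. The joint, 43 (y) x 17 mm, rests on the block by its flat underside, 9 mm below this point.
- pliers_tips (a point): Midway between the tips' ends, 135 mm below pliers_handles. The tips are round-ended pins, 4 mm thick, upright and 9 mm to +y and -y of it when released, like the relaxed ring's eyes; a shoulder 7 mm above the ends stops on the eye. At the pliers' stop: 20 mm to either side at the ring, leaning 12 degrees outward, ends 3 mm higher. Pressed to the shoulder, the ring hangs level.
- ring_center (a point): Steel retaining ring, 4 mm thick, 32 g, flat on the land of the nest (underside 30 mm over the bench), loosely round its boss. This point: middle of its opening, half-way up; z up; the gap with the two eyes on -x (towards the robot within 40 degrees), the closed back on +x. Relaxed its opening is 45 mm (y) x 53 mm (x); spread to the pliers' stop it is round, 53 mm.
- eye_left (a point): Centre of the hole (8 mm across, through) in the ring's eye (16 mm across) on its +y side, half-way up. Relaxed it lies 33 mm on -x and 9 mm on +y of ring_center; spread to the pliers' stop, 31 mm and 18 mm. Its z and yaw are as the ring's while relaxed. Under the holes the nest has a trough 12 mm deep for the tips.
- eye_right (a point): The same for the eye on the ring's -y side.
- ring_spread (a joint): How far each half of the ring has swung open, rad: 0 relaxed, about 0.14 with the pliers at their stop (it passes over the spindle from 0.12 up), about 0.02 when closed in the groove.
- washer_top (a point): Spool turntable: 190 mm plate (top 39 mm over the bench, three 12 mm studs) and, round the upright spindle, a brass thrust washer 60 mm across. This point: on the axis at the washer's upper face, 55 mm over the bench; z up. The groove, 46 mm in diameter and 6 mm high, starts at this face. Round the washer nothing stands for 9 mm below the face: room for the tips.
- spindle_end (a point): Centre of the upper end of the turntable's spindle, 70 mm over the bench. The spindle is a steel tube 50 mm in diameter, its last 4.5 mm chamfered to 43 mm; it reaches 9 mm above the groove. The ring may face any way on it.
- nest_land (a point): Kitting nest: black plastic block, 100 x 100 x 18 mm, fixed, with a round land 58 mm across, 30 mm over the bench, and on it a boss 37 mm across, 6 mm high, with a tongue to +x, for the ring. On -x a trough 8 mm wide, then a bar as high as the land, carrying the outer edges of the eyes. This point: centre of the land's upper face.
- block_slot (a point): Plywood tool block, 80 (x) x 120 (y) x 64 mm, fixed. This point: centre of its upper face and of the slot, 26 mm (x) by 36 mm (y), through, in which the pliers' jaws (10 by 28 mm) hang while their joint rests on the upper face, pliers_handles 84 mm above this point. The pliers' y lies along the block's y.
- drill_center (a point): Cordless drill lying on its side on the bench, about 195 x 185 x 66 mm; this point is the middle of its barrel. Not to be disturbed.
- screwdriver_grip (a point): Screwdriver, 200 mm long, 26 mm thick, lying between the robot and the turntable; this point is on its handle. Not to be disturbed.
- rail_center (a point): Piece of mounting rail, 200 mm long, with a row of terminal blocks, 46 mm high, lying beyond the turntable; this point is its middle. Not to be disturbed.

How it is judged:
By the outcome, as a careful person would: the job done as asked, in the order asked, and still so for the second after the job is handed in, with the robot touching nothing.
It also fails if it takes over 61 s, if anything falls off the work surface, if the arm or the gripper's body presses on something with over 40 N, if the wrist force passes 120 N, or if a joint passes its speed limit or range.

## Working session

There is one attempt and no reset: what is moved stays moved. The work goes in short steps, Python scripts to look and compute and a tool call to move; the robot and the scene stay as the last step left them, time stands still between calls to the robot, and variables do not carry over. Pictures are saved under pics/ and viewed, about 8 in all and at most 12, crops included, and the job is handed in when it is done.

Besides the shell and the picture viewer there is one more tool, called after "Request:" by a JSON object that holds its "api" and its "payload". step_arm: Moves the arm, as the interface text tells. Its arguments: {"type":"object","properties":{"twist":{"type":"array"},"travel":{"type":"array"},"hand":{"type":"array"},"force":{"type":"number"}},"required":["twist","travel","hand"]}

```bash
mkdir -p pics; ls
python3 - <<'E'
from bench import bot
import cv2,numpy as np
s=bot.observe()
for k,v in s.items(): print(k,np.round(v,3).tolist())
for n in("side","top"):
    im=bot.get_image(n); cv2.imwrite(f"pics/{n}0.png",im["color"][:,:,::-1])
    print(n,{k:(np.round(v,4).tolist() if k!="color" else v.shape) for k,v in im.items()})
E
```

```text
pics
time 0.0
qpos [1.466, 0.386, 0.007, -0.001, -1.194, -0.259]
joint_velocities [0.002, -0.002, -0.001, -0.002, 0.001, 0.001]
effort [-0.002, -39.229, 18.841, 4.186, -0.005, 0.0]
tool_pos [0.222, 0.584, 0.23]
eef_rot [[0.934, -0.356, -0.001], [-0.356, -0.934, -0.002], [0.0, 0.002, -1.0]]
wrist_force [-1.102, -0.275, 0.034]
ft_torque [-0.022, 0.041, 0.009]
grip_width 0.085
side {'color': (400, 640, 3), 'vfov': 44.4671, 'cx': 322.9143, 'cy': 196.3022, 'cam_to_world': [[-0.8783, 0.3029, -0.3699, 0.1065], [-0.4779, -0.5816, 0.6583, 0.7908], [-0.0157, 0.7549, 0.6556, 0.9708], [0.0, 0.0, 0.0, 1.0]]}
top {'color': (400, 640, 3), 'vfov': 43.0755, 'cx': 319.099, 'cy': 191.9054, 'cam_to_world': [[-0.0021, 0.9932, -0.1167, 0.3994], [-1.0, -0.0012, 0.0076, -0.0527], [0.0074, 0.1167, 0.9931, 1.6209], [0.0, 0.0, 0.0, 1.0]]}
```

View pics/side0.png

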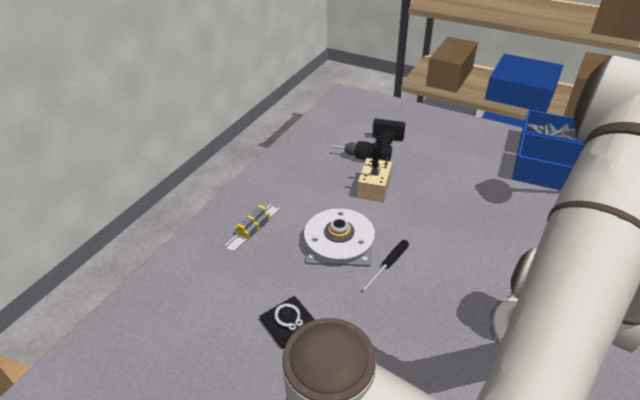

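View pics/top0.png

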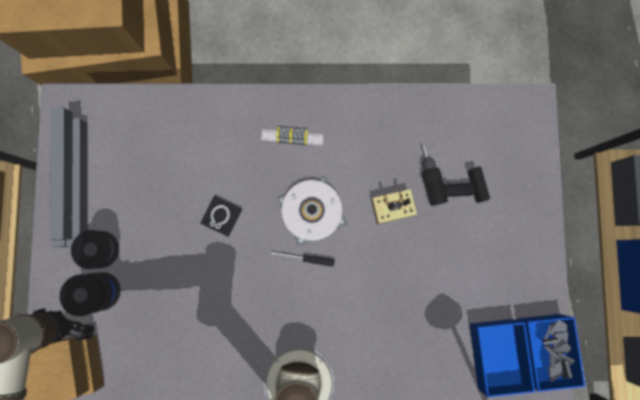

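The side view shows the nest at (290,320), the spindle at (340,228) and the pliers in the block at (376,170). The top view shows them at (221,215), (312,210) and (396,205). I'll enlarge these next.

```bash
cat > h.py <<'E'
import numpy as np, cv2
from bench import bot
from scipy.optimize import least_squares
def K(im):
    f=200/np.tan(np.radians(im["vfov"]/2)); return f,im["cx"],im["cy"]
def proj(im,P):
    M=np.linalg.inv(im["cam_to_world"]); f,cx,cy=K(im)
    c=M[:3,:3]@np.asarray(P,float)+M[:3,3]
    return np.array([cx+f*c[0]/-c[2], cy-f*c[1]/-c[2]])
def onz(im,uv,z):
    f,cx,cy=K(im); T=np.array(im["cam_to_world"])
    d=T[:3,:3]@np.array([(uv[0]-cx)/f,-(uv[1]-cy)/f,-1]); o=T[:3,3]
    return o+d*(z-o[2])/d[2]
def crop(im,c,w,h,s):
    x0,y0=int(c[0]-w/2),int(c[1]-h/2)
    a=im["color"][y0:y0+h,x0:x0+w,::-1]
    a=cv2.resize(a,None,fx=s,fy=s,interpolation=cv2.INTER_CUBIC)
    for i in range(0,w,10): cv2.putText(a,str(x0+i),(i*s,8),0,.3,(0,255,0),1); a[:5,i*s]=(0,255,0)
    for i in range(0,h,10): cv2.putText(a,str(y0+i),(0,i*s+8),0,.3,(0,255,0),1); a[i*s,:5]=(0,255,0)
    return a   # pixel centre (u) is drawn at (u-x0+.5)*s
E
python3 - <<'E'
from h import *
t=bot.get_image("top"); s=bot.get_image("side")
A=np.hstack([crop(t,(221,214),44,50,6),crop(t,(312,210),44,50,6),crop(t,(398,205),44,50,6)])
B=np.hstack([crop(s,(288,320),44,50,6),crop(s,(341,230),44,50,6),crop(s,(378,172),44,50,6)])
cv2.imwrite("pics/m.png",np.vstack([A,B]))
for n,im,c in(("nest",t,(221,215)),("spin",t,(312,210)),("blk",t,(394,206))): print(n,onz(im,c,.05).round(3))
for n,im,c in(("nest",s,(290,318)),("spin",s,(340,226)),("blk",s,(376,165))): print(n,onz(im,c,.05).round(3))
E
```

```text
nest [0.512 0.24  0.05 ]
spin [ 0.527 -0.043  0.05 ]
blk [ 0.539 -0.298  0.05 ]
nest [0.493 0.264 0.05 ]
spin [ 0.527 -0.048  0.05 ]
blk [ 0.551 -0.339  0.05 ]
```

View pics/m.png

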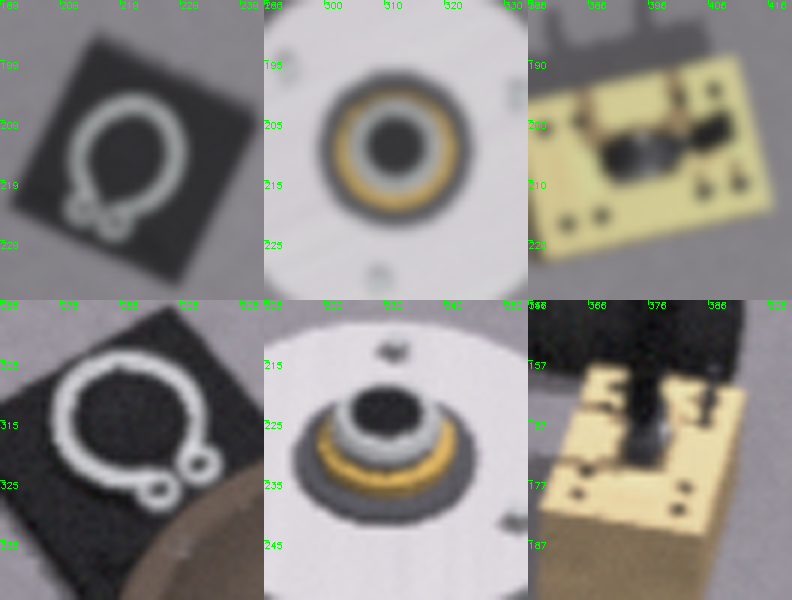

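```bash
cat >> h.py <<'E'
def Rz(a): return np.array([[np.cos(a),-np.sin(a),0],[np.sin(a),np.cos(a),0],[0,0,1]])
def fitpose(obs,p0):
    """obs: (im, pixel, local xy, world z); returns x,y,yaw"""
    r=lambda p: np.concatenate([proj(im,[*(p[:2]+(Rz(p[2])[:2,:2]@np.array(l))),z])-uv for im,uv,l,z in obs])
    s=least_squares(r,p0); return s.x, s.fun.reshape(-1,2)
E
python3 - <<'E'
from h import *
t=bot.get_image("top"); s=bot.get_image("side")
def c2(x0,y0,x,y): return (x0+x/6-.5,y0+y/6-.5)
# ring eyes, each camera
e={"top":[(80,208),(115,224)],"side":[(158,190),(199,164)]}
for n,im,x0,y0 in(("top",t,199,189),("side",s,266,295)):
    g=[onz(im,c2(x0,y0,*q),.034) for q in e[n]]; print(n,"eyes",[k[:2].round(4) for k in g],np.linalg.norm(g[0]-g[1]))
    # ring blob: bright pixels in black nest
    gray=im["color"].astype(float).mean(2)[y0:y0+50,x0:x0+44]
    np.save(f"{n}_nest.npy",gray)
tc=[c2(376,180,*q) for q in [(214,57),(245,210),(20,260)]]
P=[onz(t,q,.064) for q in tc]; print("block",[p[:2].round(4) for p in P],(P[0]+P[2])/2)
o=[(t,tc[0],(.04,-.06),.064),(t,tc[1],(-.04,-.06),.064),(t,tc[2],(-.04,.06),.064)]
sc=[c2(356,147,*q) for q in [(217,90),(178,234),(13,210),(65,65)]]
for q in sc: print("side block",onz(s,q,.064).round(4))
# spindle / washer circles
print("spindle top",onz(t,c2(290,185,132,146),.070),onz(s,c2(319,205,123,112),.070))
print("washer",onz(t,c2(290,185,132,150),.055))
g=lambda im:{**im,"color":(255*(im["color"]/255.)**.5).astype(np.uint8)}
cv2.imwrite("pics/p.png",np.hstack([crop(g(t),(397,204),26,30,15),crop(g(s),(377,160),26,30,15)]))
E
```

```text
top eyes [array([0.4878, 0.2706]), array([0.4795, 0.2523])] 0.020193188858828533
side eyes [array([0.4848, 0.2719]), array([0.4771, 0.2549])] 0.018671301831951138
block [array([ 0.591, -0.35 ]), array([ 0.5118, -0.3641]), array([ 0.4863, -0.248 ])] [ 0.53866273 -0.29902779  0.064     ]
side block [ 0.5088 -0.3602  0.064 ]
side block [ 0.4812 -0.2448  0.064 ]
side block [ 0.5595 -0.2247  0.064 ]
side block [ 0.5867 -0.3441  0.064 ]
spindle top [ 0.5292899  -0.04112442  0.07      ] [ 0.52541615 -0.03833329  0.07      ]
washer [ 0.52847447 -0.04101194  0.055     ]
```

View pics/p.png

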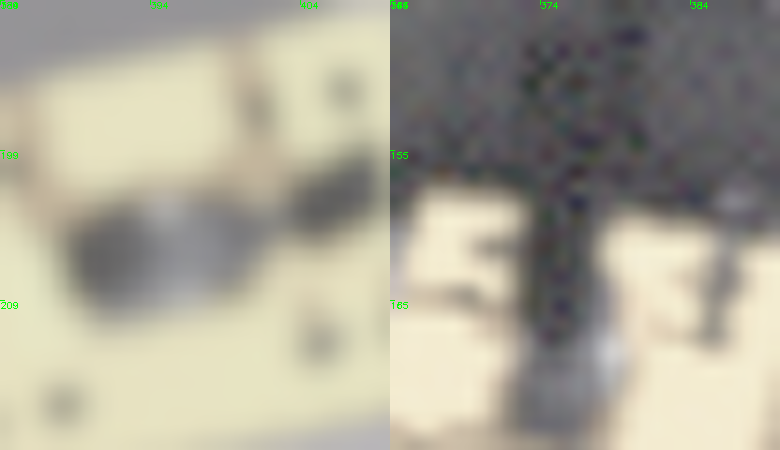

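The block and sleeves show up in both cameras. They disagree by about 4 mm, roughly (+4,-3) for top minus side. I'll overlay a model of the sleeves to find where the pliers sit in the slot.

```bash
cat >> h.py <<'E'
def box(c,yaw,dx,dy,z0,z1):
    return [np.array([*(np.array(c)+Rz(yaw)[:2,:2]@np.array([a*dx/2,b*dy/2])),z]) for z in(z0,z1) for a,b in((-1,-1),(1,-1),(1,1),(-1,1))]
def hull(im,pts): return cv2.convexHull(np.float32([proj(im,p) for p in pts]))[:,0]
def draw(a,h,c,w,hh,s,col):
    o=np.array([int(c[0]-w/2),int(c[1]-hh/2)]); cv2.polylines(a,[np.int32((h-o+.5)*s)],True,col,1)
E
python3 - <<'E'
from h import *
t=bot.get_image("top"); s=bot.get_image("side")
g=lambda im:{**im,"color":(255*(im["color"]/255.)**.5).astype(np.uint8)}
out=[]
for im,C,B in((t,(398,204),np.array([.5387,-.299])),(s,(376,160),np.array([.5341,-.2935]))):
    a=crop(g(im),C,48,56,8)
    yaw=np.radians(12.3); R=Rz(yaw)[:2,:2]
    draw(a,hull(im,box(B,yaw,.08,.12,.064,.0641)),C,48,56,8,(0,255,0))
    for sg in(1,-1):
        draw(a,hull(im,box(B+R@np.array([0,sg*.024]),yaw,.018,.010,.098,.176)),C,48,56,8,(0,0,255))
    draw(a,hull(im,box(B,yaw,.017,.043,.064,.080)),C,48,56,8,(255,0,0))
    out.append(a)
cv2.imwrite("pics/ov.png",np.hstack(out))
E
```

```text
(no output)
```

View pics/ov.png

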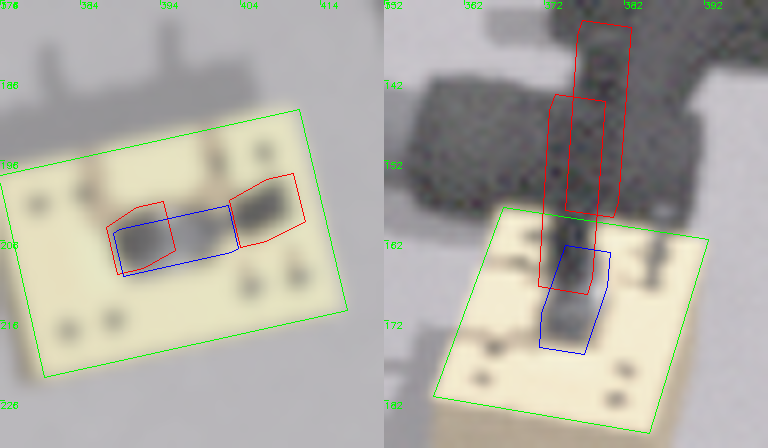

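The green block outline fits both views. The sleeves lie about 1.5 mm to +y of the block centre, so the pliers are near (0.536,-0.295) with yaw about 12°. I'll move above them.

Request:
{"api": "step_arm", "payload": {"twist": [[0, 0, 33], [0, 0, 33], [0, 0, 33], [0, 0, 33], [0, 0, 33], [0, 0, 33], [0, 0, 33], [0, 0, 33], [0, 0, 33], [0, 0, 33], [0, 0, 33], [0, 0, 33], [0, 0, 33], [0, 0, 33], [0, 0, 33], [0, 0, 33], [0, 0, 33], [0, 0, 33], [0, 0, 33], [0, 0, 33]], "travel": [[314, -879, 10], [314, -879, 10], [314, -879, 10], [314, -879, 10], [314, -879, 10], [314, -879, 10], [314, -879, 10], [314, -879, 10], [314, -879, 10], [314, -879, 10], [314, -879, 10], [314, -879, 10], [314, -879, 10], [314, -879, 10], [314, -879, 10], [314, -879, 10], [314, -879, 10], [314, -879, 10], [314, -879, 10], [314, -879, 10]], "hand": [0, 0, 0, 0, 0, 0, 0, 0, 0, 0, 0, 0, 0, 0, 0, 0, 0, 0, 0, 0]}}

```text
time: 2.07
tool_pos: [0.503, -0.2029, 0.2405]
eef_rot: [[0.978, 0.21, 0.001], [0.21, -0.978, -0.0], [0.001, 0.0, -1.0]]
wrist_force: [1.3, -0.1, 0.9]
grip_width: 0.0856
```

Request:
{"api": "step_arm", "payload": {"twist": [[0, 0, 0], [0, 0, 0], [0, 0, 0], [0, 0, 0], [0, 0, 0], [0, 0, 0]], "travel": [[33, -92, 0], [33, -92, 0], [33, -92, 0], [33, -92, 0], [33, -92, -20], [33, -92, -20]], "hand": [0, 0, 0, 0, 0, 0]}}

```text
time: 2.57
tool_pos: [0.5337, -0.2915, 0.2168]
eef_rot: [[0.978, 0.209, -0.006], [0.209, -0.978, 0.003], [-0.005, -0.005, -1.0]]
wrist_force: [-1.0, 0.1, -2.1]
grip_width: 0.0853
```

Run:
```python
from h import *
t=bot.get_image("top"); s=bot.get_image("side"); o=bot.observe()
print(o["time"],o["tool_pos"],o["qpos"].round(2) if hasattr(o["qpos"],"round") else o["qpos"])
print(proj(t,o["tool_pos"]),proj(s,o["tool_pos"]))
g=lambda im:{**im,"color":(255*(im["color"]/255.)**.6).astype(np.uint8)}
a=np.hstack([crop(s,(288,316),50,56,8),crop(g(s),proj(s,o["tool_pos"]),50,56,8)])
cv2.imwrite("pics/a1.png",a)
```

```text
2.6667 [ 0.53505312 -0.29185336  0.21990043] [-0.23  0.37 -0.05  0.   -1.16  2.02]
[401.27874647 202.13404196] [377.73573286 127.18127092]
```

View pics/a1.png

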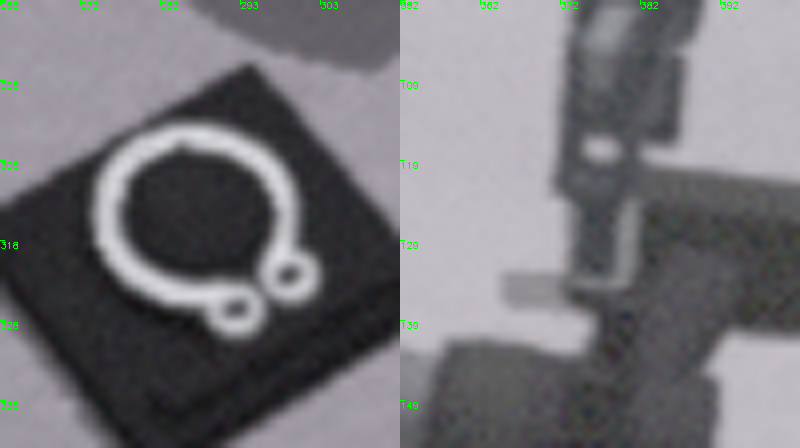

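Request:
{"api": "step_arm", "payload": {"twist": [[0, 0, 0], [0, 0, 0], [0, 0, 0], [0, 0, 0], [0, 0, 0], [0, 0, 0], [0, 0, 0], [0, 0, 0], [0, 0, 0], [0, 0, 0]], "travel": [[0, -2, -30], [0, -2, -60], [0, -2, -85], [0, -2, -93], [0, -2, -93], [0, -2, -93], [0, -2, -93], [0, -2, -93], [0, -2, -93], [0, -2, -93]], "hand": [0, 0, 0, 0, 40, 70, 70, 70, 70, 70], "force": 20}}

```text
time: 3.5
tool_pos: [0.5363, -0.2949, 0.1286]
eef_rot: [[0.978, 0.211, 0.002], [0.211, -0.978, -0.001], [0.002, 0.001, -1.0]]
wrist_force: [0.5, -0.9, 0.0]
grip_width: 0.0618
```

Request:
{"api": "step_arm", "payload": {"twist": [[0, 0, 0], [0, 0, 0], [0, 0, 0], [0, 0, 0], [0, 0, 0], [0, 0, 0]], "travel": [[0, 0, 0], [0, 0, 0], [0, 0, 0], [0, 0, 0], [0, 0, 0], [0, 0, 0]], "hand": [76, 82, 86, 88, 88, 88]}}

```text
time: 4.0
tool_pos: [0.5367, -0.2957, 0.1286]
eef_rot: [[0.977, 0.211, 0.003], [0.211, -0.977, -0.002], [0.002, 0.003, -1.0]]
wrist_force: [-0.7, -3.5, 5.0]
grip_width: 0.0562
```

```bash
python3 -c "
from bench import bot
o=bot.observe();print(o['time'],o['grip_width'],o['wrist_force'],o['ft_torque'],o['tool_pos'])"
```

```text
4.0 0.056191947279577256 [-0.69691125 -3.49528937  5.04477182] [-1.06888146 -0.12312642 -0.02587532] [ 0.53671631 -0.29565878  0.12864937]
```

Request:
{"api": "step_arm", "payload": {"twist": [[0, 0, 0], [0, 0, 0], [0, 0, 0], [0, 0, 0], [0, 0, 0], [0, 0, 0], [0, 0, 0], [0, 0, 0], [0, 0, 0], [0, 0, 0]], "travel": [[0, 0, 3], [0, 0, 10], [0, 0, 25], [0, 0, 45], [0, 0, 65], [0, 0, 85], [0, 0, 100], [0, 0, 105], [0, 0, 105], [0, 0, 105]], "hand": [88, 88, 88, 88, 88, 88, 88, 88, 88, 88]}}

```text
time: 4.83
tool_pos: [0.5349, -0.2939, 0.2309]
eef_rot: [[0.978, 0.21, -0.002], [0.21, -0.978, 0.002], [-0.002, -0.002, -1.0]]
wrist_force: [0.4, 0.3, -1.7]
grip_width: 0.0558
```

Run:
```python
from h import *
t=bot.get_image("top"); s=bot.get_image("side"); o=bot.observe()
print(o["time"],o["tool_pos"],o["grip_width"],o["wrist_force"],o["ft_torque"])
p=np.array(o["tool_pos"]); tip=p+np.array([0,0,.019-.135])
print(proj(t,tip),proj(s,tip))
g=lambda im:{**im,"color":(255*(im["color"]/255.)**.6).astype(np.uint8)}
C=proj(s,p-[0,0,.06]); a=crop(g(s),C,50,72,8)
y=np.array(o["eef_rot"])[:,1]
for k in(1,-1):
    q=tip+k*.0097*y; draw(a,np.array([proj(s,q),proj(s,q+[0,0,.007])],np.float32),C,50,72,8,(0,0,255))
cv2.imwrite("pics/a2.png",a)
```

```text
4.9333 [ 0.53474406 -0.29407209  0.23024195] 0.05574482594829161 [ 0.43529719 -0.11545816 -2.94084608] [-0.00196804 -0.0033984  -0.06495594]
[396.06439915 205.65318444] [376.05722708 157.38823255]
```

View pics/a2.png

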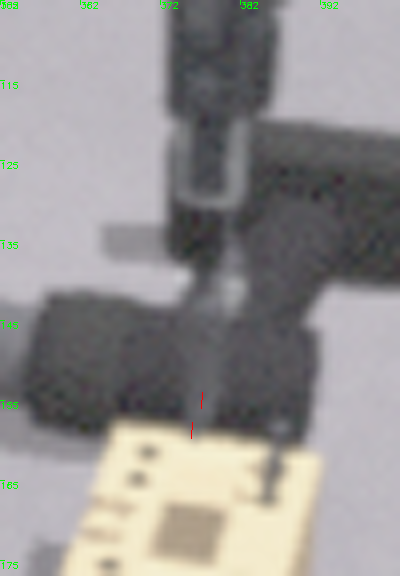

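The pliers hang straight in the grip: the tips are where the kinematics predict, wrist moment is near zero, and the weight is about 2 N. Next I fit the ring accurately in both views.

```bash
cat >> h.py <<'E'
def ringmask(im,p,c,w,h,s=8,wd=.006,blur=1.0,spread=0):
    """rendered relaxed ring, top face z=.034, p=x,y,yaw; gray image at native resolution"""
    o=np.array([int(c[0]-w/2),int(c[1]-h/2)]); R=Rz(p[2])
    P=lambda L,z: np.int32(np.array([(proj(im,[*(p[:2]+(R@[x,y,0])[:2]),z])-o+.5)*s for x,y in L])*16)
    m=np.zeros((h*s,w*s),np.uint8); th=np.radians(np.arange(-152,153,4))
    a=[(.0265*np.cos(t),.0225*np.sin(t)) for t in th]; b=[((.0265+wd)*np.cos(t),(.0225+wd)*np.sin(t)) for t in th]
    cir=lambda k,r:[(-.033+r*np.cos(t),k*.009+r*np.sin(t)) for t in np.radians(np.arange(0,360,15))]
    cv2.fillPoly(m,[P(a+b[::-1],.034)],255,shift=4)
    for k in(1,-1): cv2.fillPoly(m,[P(cir(k,.008),.034)],255,shift=4)
    for k in(1,-1): cv2.fillPoly(m,[P(cir(k,.004),.034)],0,shift=4)
    m=cv2.resize(m,(w,h),interpolation=cv2.INTER_AREA).astype(float)
    return cv2.GaussianBlur(m,(0,0),blur)
def fitring(im,p0,c,w=40,h=40):
    from scipy.optimize import minimize
    o=[int(c[0]-w/2),int(c[1]-h/2)]; g=im["color"].astype(float).mean(2)[o[1]:o[1]+h,o[0]:o[0]+w]
    # inside the nest only: ring neighbourhood
    def f(q):
        p=[q[0]/1000,q[1]/1000,np.radians(q[2])]; m=ringmask(im,p,c,w,h,wd=q[3]/1000,blur=abs(q[4])+.3)
        k=W; mm=m[k]-m[k].mean(); gg=g[k]-g[k].mean()
        return -(mm*gg).sum()/np.sqrt((mm**2).sum()*(gg**2).sum())
    q0=np.array([p0[0]*1000,p0[1]*1000,np.degrees(p0[2]),6,1.])
    for _ in range(2):
        W=cv2.dilate((ringmask(im,[q0[0]/1000,q0[1]/1000,np.radians(q0[2])],c,w,h)>60).astype(np.uint8),np.ones((5,5)))>0
        r=minimize(f,q0,method="Nelder-Mead",options=dict(initial_simplex=q0+np.vstack([np.zeros(5),np.diag([3,3,4,1,.4])]),xatol=.02,fatol=1e-6)); q0=r.x
    return r.x,-r.fun
E
python3 - <<'E'
from h import *
t=bot.get_image("top"); s=bot.get_image("side")
for n,im,c in(("top",t,(221,214)),("side",s,(288,314))):
    q,r=fitring(im,[.515,.248,np.radians(-25)],c); print(n,q.round(2),round(r,4))
    p=q[:2]+Rz(np.radians(q[2]))[:2,:2]@[-33,0]; print(" eyes mid",p.round(2))
E
```

```text
top [514.03 246.96 -25.11   5.44   0.92] 0.9749
 eyes mid [484.15 260.96]
side [511.19 249.67 -24.34   5.     0.63] 0.9319
 eyes mid [481.13 263.28]
```

Request:
{"api": "step_arm", "payload": {"twist": [[0, 0, 0], [0, 0, -1], [0, 0, -3], [0, 0, -5], [0, 0, -8], [0, 0, -10], [0, 0, -12], [0, 0, -14], [0, 0, -17], [0, 0, -19], [0, 0, -21], [0, 0, -23], [0, 0, -25], [0, 0, -28], [0, 0, -30], [0, 0, -32], [0, 0, -34], [0, 0, -35.5], [0, 0, -36.5], [0, 0, -36.8]], "travel": [[0, 6, 0], [-2, 22, 0], [-5, 50, 0], [-8, 83, 0], [-11, 117, 0], [-14, 150, 0], [-17, 183, 0], [-20, 217, 0], [-23, 250, 0], [-27, 284, 0], [-30, 317, 0], [-33, 350, 0], [-36, 384, 0], [-39, 417, 0], [-42, 450, 0], [-45, 484, 0], [-48, 512, 0], [-50, 534, 0], [-51, 550, 0], [-52, 556, 0]], "hand": [88, 88, 88, 88, 88, 88, 88, 88, 88, 88, 88, 88, 88, 88, 88, 88, 88, 88, 88, 88]}}

```text
time: 6.7
tool_pos: [0.4831, 0.2638, 0.2318]
eef_rot: [[0.91, -0.415, -0.0], [-0.415, -0.91, 0.0], [-0.0, -0.0, -1.0]]
wrist_force: [-0.3, 0.2, -2.3]
grip_width: 0.0557
```

Request:
{"api": "step_arm", "payload": {"twist": [[0, 0, 0], [0, 0, 0], [0, 0, 0], [0, 0, 0], [0, 0, 0], [0, 0, 0]], "travel": [[0, 0, -12], [0, 0, -35], [0, 0, -55], [0, 0, -65], [0, 0, -65], [0, 0, -65]], "hand": [88, 88, 88, 88, 88, 88]}}

```text
time: 7.2
tool_pos: [0.4839, 0.2611, 0.1674]
eef_rot: [[0.909, -0.417, 0.0], [-0.417, -0.909, -0.001], [0.0, 0.001, -1.0]]
wrist_force: [0.1, 0.1, -1.2]
grip_width: 0.0559
```

Run:
```python
from h import *
t=bot.get_image("top"); s=bot.get_image("side"); o=bot.observe()
print(o["time"],o["tool_pos"],o["grip_width"],o["wrist_force"],o["ft_torque"]);R=np.array(o["eef_rot"]);print(R.round(4))
p=np.array(o["tool_pos"]); tip=p+R[:,2]*.116
for n,im in(("t",t),("s",s)):
    for k in(1,-1): print(n,k,proj(im,tip+k*.0097*R[:,1]).round(2))
C=proj(s,tip)-[0,5]; a=crop(s,C,48,72,8)
cv2.imwrite("pics/a3.png",np.hstack([a,crop(t,proj(t,tip),48,72,8)])); print(C)
```

```text
7.3 [0.48456632 0.26177612 0.16867573] 0.055835542595125034 [-0.30592471  0.37438382 -2.39939181] [ 0.00310606 -0.0629919   0.055791  ]
[[ 0.909  -0.4168  0.0023]
 [-0.4168 -0.909   0.0015]
 [ 0.0015 -0.0023 -1.    ]]
t 1 [216.24 225.1 ]
t -1 [210.57 222.49]
s 1 [297.27 315.69]
s -1 [290.07 320.15]
[293.68524368 312.90968814]
```

View pics/a3.png

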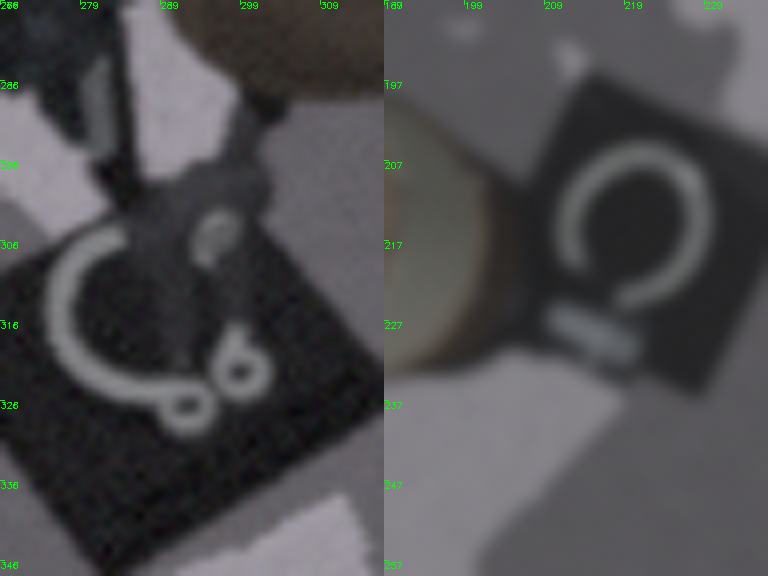

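Run:
```python
from h import *
F=[bot.get_image("side") for _ in range(8)]; s=F[0]; o=bot.observe()
m=np.mean([f["color"].astype(float) for f in F],0); np.save("side_avg.npy",m)
m=255*np.clip((m-20)/130,0,1)**.6; s={**s,"color":m.astype(np.uint8)}
R=np.array(o["eef_rot"]); p=np.array(o["tool_pos"]); tip=p+R[:,2]*.116; print(tip,o["time"])
C=(294,314); w,h,S=30,36,16; a=crop(s,C,w,h,S); b=a.copy()
for k in(1,-1):
    q=tip+k*.0097*R[:,1]
    for dx in(-.002,.002):
        e=s["cam_to_world"][:3,0]*dx if hasattr(s["cam_to_world"],"shape") else np.array(s["cam_to_world"])[:3,0]*dx
        draw(b,np.array([proj(s,q+e),proj(s,q+e+[0,0,.007])],np.float32),C,w,h,S,(0,0,255))
cv2.imwrite("pics/a4.png",np.hstack([a,b])[:, :800] if a.shape[1]*2<=800 else cv2.resize(np.hstack([a,b]),(800,480)))
```

```text
[0.48380121 0.26147806 0.05154651] 7.7
```

View pics/a4.png

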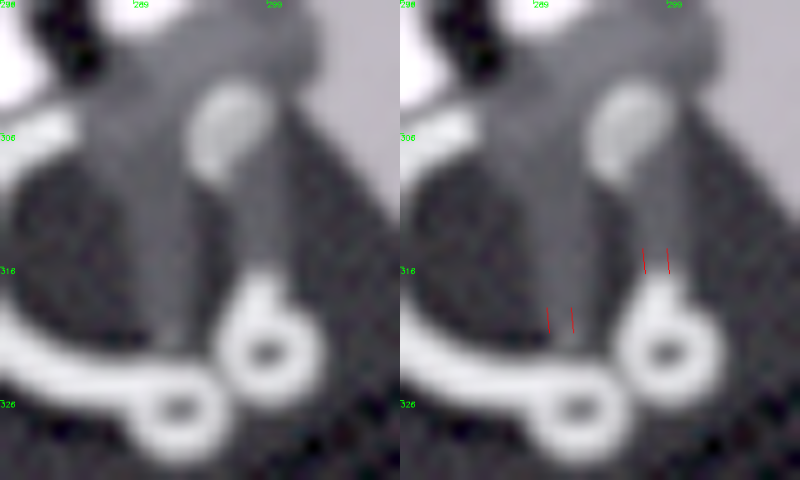

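The left tip end is near crop (172,343) with its hole at (180,408). The right tip is near (263,280) with its hole at (267,353). Allowing for the 17 mm height difference, both tips sit above the holes within about 1 mm, so I descend carefully.

Request:
{"api": "step_arm", "payload": {"twist": [[0, 0, 0], [0, 0, 0], [0, 0, 0], [0, 0, 0], [0, 0, 0], [0, 0, 0], [0, 0, 0], [0, 0, 0]], "travel": [[0, 0, -6], [0, 0, -12], [0, 0, -16], [0, 0, -18], [0, 0, -20], [0, 0, -21], [0, 0, -21], [0, 0, -21]], "hand": [88, 88, 88, 88, 88, 88, 88, 88]}}

```text
time: 8.37
tool_pos: [0.4838, 0.2614, 0.1463]
eef_rot: [[0.909, -0.417, 0.0], [-0.417, -0.909, 0.0], [0.0, -0.0, -1.0]]
wrist_force: [0.7, -0.7, -1.6]
grip_width: 0.0559
```

```bash
python3 -c "
from bench import bot
o=bot.observe();print(o['time'],o['grip_width'],o['wrist_force'],o['ft_torque'],o['tool_pos'])"
```

```text
8.3667 0.05592337735346515 [ 0.74957627 -0.72823757 -1.55180637] [ 0.02434002 -0.03704405  0.0241002 ] [0.48377254 0.2614221  0.14629759]
```

Request:
{"api": "step_arm", "payload": {"twist": [[0, 0, 0], [0, 0, 0], [0, 0, 0], [0, 0, 0]], "travel": [[0, 0, -2], [0, 0, -3.5], [0, 0, -3.5], [0, 0, -3.5]], "hand": [88, 88, 88, 88]}}

```text
time: 8.7
tool_pos: [0.4837, 0.2614, 0.1427]
eef_rot: [[0.909, -0.417, 0.0], [-0.417, -0.909, 0.0], [0.0, -0.0, -1.0]]
wrist_force: [-0.3, 0.3, -2.7]
grip_width: 0.0559
```

Run:
```python
from h import *
o=bot.observe();print(o['time'],o['grip_width'],o['wrist_force'],o['ft_torque'],o['tool_pos'])
F=[bot.get_image("side") for _ in range(4)]; s=F[0]
m=np.mean([f["color"].astype(float) for f in F],0)
m=255*np.clip((m-20)/130,0,1)**.6; s={**s,"color":m.astype(np.uint8)}
cv2.imwrite("pics/a5.png",crop(s,(292,318),40,40,12))
```

```text
8.7 0.05587635936250798 [-0.29785515  0.250543   -2.68500737] [ 0.04624898 -0.02296741  0.00986291] [0.48368362 0.26136666 0.14274071]
```

View pics/a5.png

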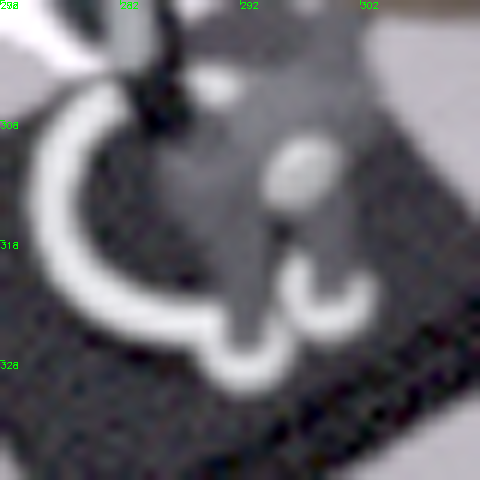

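The tips are in both eyes, at (245,345) and (325,300), and the ring hasn't moved. I'll press on to the shoulder.

Request:
{"api": "step_arm", "payload": {"twist": [[0, 0, 0], [0, 0, 0], [0, 0, 0], [0, 0, 0], [0, 0, 0]], "travel": [[0, 0, -1], [0, 0, -2], [0, 0, -2.5], [0, 0, -2.5], [0, 0, -2.5]], "hand": [88, 88, 88, 88, 88]}}

```text
time: 9.32
tool_pos: [0.4845, 0.2613, 0.1423]
eef_rot: [[0.909, -0.416, 0.002], [-0.416, -0.909, -0.0], [0.002, -0.001, -1.0]]
wrist_force: [-1.5, -1.8, 7.6]
grip_width: 0.0561
```

Request:
{"api": "step_arm", "payload": {"twist": [[0, 0, 0], [0, 0, 0], [0, 0, 0], [0, 0, 0], [0, 0, 0], [0, 0, 0]], "travel": [[0, 0, 0], [0, 0, 0], [0, 0, 0], [0, 0, 0], [0, 0, 0], [0, 0, 0]], "hand": [93, 98, 103, 108, 110, 110], "force": 30}}

```text
time: 9.82
tool_pos: [0.486, 0.2622, 0.1442]
eef_rot: [[0.91, -0.415, 0.006], [-0.415, -0.91, 0.002], [0.005, -0.005, -1.0]]
wrist_force: [-0.1, -1.5, 13.8]
grip_width: 0.0489
```

Request:
{"api": "step_arm", "payload": {"twist": [[0, 0, 0], [0, 0, 0], [0, 0, 0], [0, 0, 0], [0, 0, 0], [0, 0, 0]], "travel": [[0, 0, 1], [0, 0, 2], [0, 0, 2], [0, 0, 2], [0, 0, 2], [0, 0, 2]], "hand": [115, 120, 125, 130, 132, 132]}}

```text
time: 10.32
tool_pos: [0.4866, 0.2635, 0.1459]
eef_rot: [[0.909, -0.416, 0.008], [-0.416, -0.909, 0.005], [0.005, -0.008, -1.0]]
wrist_force: [0.2, 0.6, 9.1]
grip_width: 0.0419
```

Request:
{"api": "step_arm", "payload": {"twist": [[0, 0, 0], [0, 0, 0], [0, 0, 0], [0, 0, 0], [0, 0, 0], [0, 0, 0], [0, 0, 0], [0, 0, 0]], "travel": [[0, 0, 0.5], [0, 0, 0.5], [0, 0, 0.5], [0, 0, 0.5], [0, 0, 0.5], [0, 0, 0.5], [0, 0, 0.5], [0, 0, 0.5]], "hand": [138, 144, 150, 156, 162, 168, 168, 168]}}

```text
time: 10.98
tool_pos: [0.4877, 0.2649, 0.1472]
eef_rot: [[0.909, -0.416, 0.011], [-0.416, -0.909, 0.008], [0.007, -0.012, -1.0]]
wrist_force: [1.2, 2.6, 9.7]
grip_width: 0.0296
```

Run:
```python
from h import *
o=bot.observe();print(o['time'],o['grip_width'],o['wrist_force'],o['ft_torque'],o['tool_pos'],np.round(o['eef_rot'],4).tolist())
```

```text
10.9833 0.029568482133707396 [1.16242012 2.61065972 9.68777463] [ 0.98590425 -0.34259155 -0.16426502] [0.48772018 0.26488183 0.14717998] [[0.9095, -0.4157, 0.0112], [-0.4157, -0.9094, 0.0083], [0.0067, -0.0122, -0.9999]]
```

Request:
{"api": "step_arm", "payload": {"twist": [[0, 0, 0], [0, 0, 0], [0, 0, 0], [0, 0, 0]], "travel": [[0, 0, 0.5], [0, 0, 1], [0, 0, 1], [0, 0, 1]], "hand": [185, 195, 195, 195]}}

```text
time: 11.32
tool_pos: [0.4869, 0.2643, 0.1473]
eef_rot: [[0.909, -0.416, 0.009], [-0.416, -0.909, 0.007], [0.005, -0.01, -1.0]]
wrist_force: [0.7, 1.9, 7.9]
grip_width: 0.0294
```

Run:
```python
from h import *
o=bot.observe();print(o['time'],o['grip_width'],o['wrist_force'],o['ft_torque'],o['tool_pos'],np.round(o['eef_rot'],4).tolist())
s=bot.get_image("side");t=bot.get_image("top")
f=lambda im:{**im,"color":(255*np.clip((im["color"]-20.)/160,0,1)**.6).astype(np.uint8)}
cv2.imwrite("pics/a6.png",np.hstack([crop(f(s),(292,316),40,44,10),crop(f(t),(221,216),40,44,10)]))
```

```text
11.3167 0.029363828246421305 [0.69844461 1.85524185 7.90967045] [ 0.80081588 -0.27481014 -0.12068059] [0.48692679 0.26425104 0.14727494] [[0.9094, -0.4158, 0.0091], [-0.4159, -0.9094, 0.0069], [0.0054, -0.01, -0.9999]]
```

View pics/a6.png

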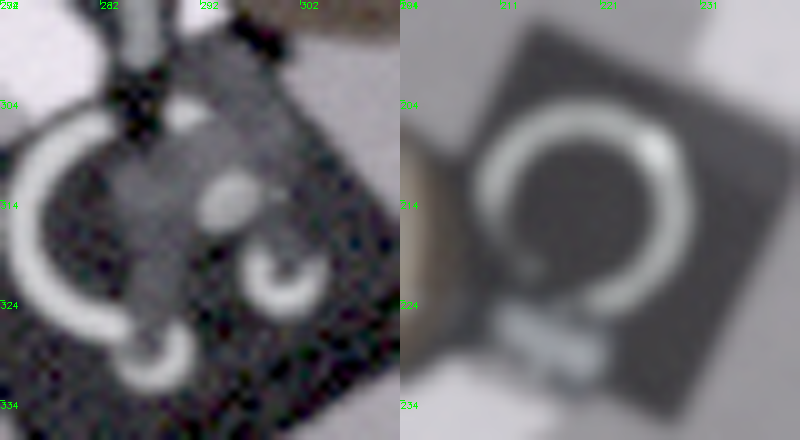

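The ring is spread to the pliers' stop: the eyes are about 35 mm apart, at (155,355) and (285,270), and the opening has stalled at 29.4 mm. I'll lift now and fit the washer circle from the first pictures.

Request:
{"api": "step_arm", "payload": {"twist": [[0, 0, 0], [0, 0, 0], [0, 0, 0], [0, 0, 0], [0, 0, 0], [0, 0, 0], [0, 0, 0], [0, 0, 0], [0, 0, 0], [0, 0, 0]], "travel": [[0, 0, 3], [0, 0, 6], [0, 0, 10], [0, 0, 16], [0, 0, 24], [0, 0, 34], [0, 0, 46], [0, 0, 56], [0, 0, 60], [0, 0, 60]], "hand": [195, 195, 195, 195, 195, 195, 195, 195, 195, 195]}}

```text
time: 12.25
tool_pos: [0.4842, 0.2618, 0.2054]
eef_rot: [[0.909, -0.417, 0.002], [-0.417, -0.909, 0.002], [0.001, -0.003, -1.0]]
wrist_force: [0.2, 0.3, -2.6]
grip_width: 0.0294
```

```bash
cat >> h.py <<'E'
def circ(im,c0,z,r0,r1,angs,R,sgn=-1,fixR=True):
    """edge points (bright->dark outward if sgn=-1) on plane z about c0; circle fit"""
    g=cv2.GaussianBlur(im["color"].astype(np.float32).mean(2),(0,0),.6); c=np.array(c0,float)
    for it in range(3):
        pts=[]
        for a in np.radians(angs):
            r=np.arange(r0,r1,.0003); uv=np.float32([proj(im,[*(c+x*np.array([np.cos(a),np.sin(a)])),z]) for x in r])
            v=cv2.remap(g,uv[:,0].reshape(1,-1),uv[:,1].reshape(1,-1),cv2.INTER_CUBIC)[0]
            d=sgn*np.gradient(v); i=d.argmax()
            if 2<i<len(r)-3: pts.append(c+r[i]*np.array([np.cos(a),np.sin(a)]))
        pts=np.array(pts)
        f=(lambda q:np.hypot(*(pts-q[:2]).T)-R) if fixR else (lambda q:np.hypot(*(pts-q[:2]).T)-q[2])
        s=least_squares(f,[*c] if fixR else [*c,R],loss="soft_l1",f_scale=.0007); c=s.x[:2]
    return s.x, np.sqrt(np.mean(s.fun**2)),len(pts)
E
python3 - <<'E'
from h import *
o=bot.observe();print(o['time'],o['grip_width'],o['wrist_force'],o['ft_torque'],o['tool_pos'],np.round(o['eef_rot'],4).tolist())
t=bot.get_image("top"); s=bot.get_image("side")
for n,im in(("top",t),("side",s)):
    im=dict(im); im["color"]=cv2.imread(f"pics/{n}0.png")[:,:,::-1].copy()
    A=np.arange(0,360,8) if n=="top" else np.arange(45,200,6)
    for fx in(True,False):
        x=circ(im,(.527,-.040),.055,.025,.036,A,.030,-1,fx); print(n,"washer",np.round(x[0]*1000,2),x[1]*1000,x[2])
        x=circ(im,(.527,-.040),.039,.085,.105,np.arange(0,360,6),.095,-1,fx); print(n,"plate",np.round(x[0]*1000,2),x[1]*1000,x[2])
E
```

```text
12.25 0.029410021508155342 [ 0.17201042  0.30051834 -2.5627201 ] [ 0.04144917  0.05674803 -0.00225747] [0.48420326 0.26181446 0.20541399] [[0.9089, -0.4169, 0.0023], [-0.4169, -0.9089, 0.0021], [0.0012, -0.0028, -1.0]]
top washer [527.83 -41.12] 2.041632408080583 44
top plate [529.36 -40.83] 1.496994286997922 59
top washer [527.27 -40.6   28.27] 1.0723107415073696 45
top plate [529.42 -40.66  94.6 ] 1.81295719705022 59
side washer [524.99 -36.83] 0.7458305632347472 26
side plate [525.2  -37.27] 1.314276542403728 60
side washer [525.33 -37.16  30.4 ] 0.7742125495371113 26
side plate [524.79 -37.06  94.28] 1.0920460410351054 60
```

Request:
{"api": "step_arm", "payload": {"twist": [[0, 0, 0], [0, 0, 0], [0, 0, 0], [0, 0, 0], [0, 0, 0], [0, 0, 0], [0, 0, 0], [0, 0, 0], [0, 0, 0], [0, 0, 0], [0, 0, 0], [0, 0, 0], [0, 0, 0], [0, 0, 0], [0, 0, 0]], "travel": [[0, -6, 0], [1, -20, 0], [2, -42, 0], [3, -70, 0], [5, -100, 0], [6, -130, 0], [8, -160, 0], [9, -190, 0], [11, -220, 0], [12, -245, 0], [13, -265, 0], [14, -280, 0], [14, -288, 0], [14, -288, 0], [14, -288, 0]], "hand": [195, 195, 195, 195, 195, 195, 195, 195, 195, 195, 195, 195, 195, 195, 195]}}

```text
time: 13.6
tool_pos: [0.4973, -0.0271, 0.2035]
eef_rot: [[0.908, -0.418, -0.001], [-0.418, -0.908, 0.0], [-0.001, 0.0, -1.0]]
wrist_force: [0.0, -0.2, -3.1]
grip_width: 0.0293
```

Run:
```python
from h import *
o=bot.observe();R=np.array(o['eef_rot']);print(o['time'],o['grip_width'],o['wrist_force'],o['ft_torque'],o['tool_pos'],R.round(4).tolist())
tip=np.array(o['tool_pos'])+R[:,2]*.113; rc=tip+.031*R[:,0]; rc[2]=o['tool_pos'][2]-.1153; print("kin ring",rc)
for n in("top","side"):
    F=[bot.get_image(n) for _ in range(6)]; m=np.mean([f["color"].astype(float) for f in F],0)
    np.save(f"{n}_sp.npy",m); print(n,proj(F[0],rc).round(1))
    f=lambda z:{**F[0],"color":(255*np.clip((m-10)/190,0,1)**.7).astype(np.uint8)}
    a=crop(f(0),proj(F[0],rc),40,50,10); 
    cv2.imwrite(f"pics/b_{n}.png",a)
cv2.imwrite("pics/b.png",np.hstack([cv2.imread("pics/b_top.png"),cv2.imread("pics/b_side.png")]))
```

```text
13.6 0.029334909200719392 [ 0.04130836 -0.16515216 -3.09416673] [0.0419913  0.01684735 0.01362696] [ 0.49726923 -0.02708007  0.20349243] [[0.9084, -0.418, -0.0006], [-0.418, -0.9084, 0.0], [-0.0005, 0.0002, -1.0]]
kin ring [ 0.52536574 -0.04003453  0.08819243]
top [311.1 209.6]
side [339.4 217.8]
```

View pics/b.png

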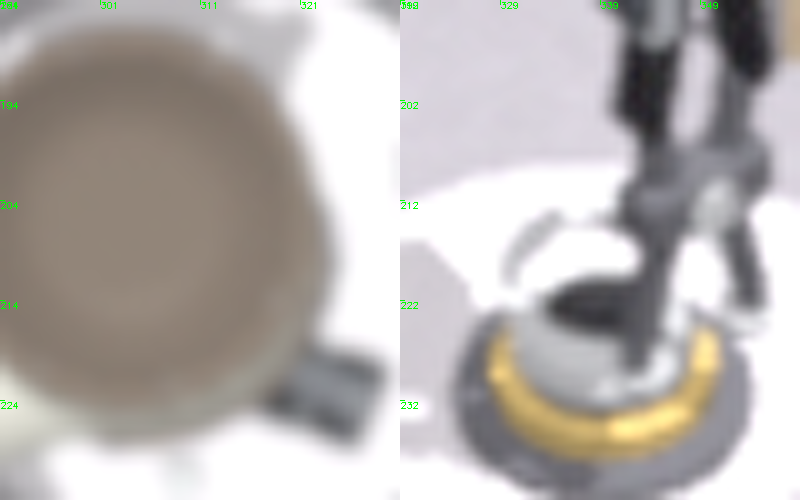

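The top view is blocked by the wrist. In the side view the pin ends are near crop (637,368) and (757,300), i.e. image (342.2,228.3) and (354.2,221.5). I compare these with the kinematics next.

Run:
```python
from h import *
s=bot.get_image("side"); o=bot.observe();R=np.array(o['eef_rot']); print(o['tool_pos'])
tip=np.array(o['tool_pos'])+R[:,2]*.113; tip[2]=.0834
mp=(np.array([342.2,228.3]),np.array([354.2,221.5]))
pr=[proj(s,tip+k*.0205*R[:,1]) for k in(-1,1)]; print(pr)
for z in(.0815,.0834,.0855):
    w=[onz(s,q,z)[:2] for q in mp]; print(z,"cam tip mid",(w[0]+w[1])/2*1000,"half sep",np.linalg.norm(w[0]-w[1])*500,"kin",tip[:2]*1000)
# ring left outer arc: strongest edges around kin centre at ring top face
s["color"]=np.load("side_sp.npy").astype(np.uint8)
rc=tip+.031*R[:,0]
for sg in(1,-1):
    g=cv2.GaussianBlur(s["color"].astype(np.float32).mean(2),(0,0),.5)
    for a in range(-70,-0,10):
        r=np.arange(.024,.038,.001); uv=[proj(s,[*(rc[:2]+x*np.array([np.cos(np.radians(a)),np.sin(np.radians(a))])),.0902]) for x in r]
        if sg==1: print(a,[int(cv2.remap(g,np.float32([[u[0]]]),np.float32([[u[1]]]),1)[0,0]) for u in uv])
```

```text
[ 0.49768442 -0.02651969  0.20375078]
[array([340.27365359, 229.16041922]), array([352.63272736, 222.35298658])]
0.0815 cam tip mid [495.9279889  -33.20280586] half sep 20.24568295276541 kin [497.68689792 -26.51543764]
0.0834 cam tip mid [495.09604637 -31.44237133] half sep 20.202429743657653 kin [497.68689792 -26.51543764]
0.0855 cam tip mid [494.17653094 -29.4966279 ] half sep 20.154623565170116 kin [497.68689792 -26.51543764]
-70 [138, 141, 144, 149, 152, 158, 165, 171, 178, 178, 176, 173, 171, 168]
-60 [210, 212, 214, 217, 219, 219, 219, 219, 219, 212, 204, 196, 188, 183]
-50 [218, 221, 222, 223, 224, 225, 224, 223, 221, 219, 211, 202, 194, 186]
-40 [215, 218, 221, 222, 223, 224, 226, 225, 224, 223, 221, 218, 210, 201]
-30 [198, 202, 209, 215, 221, 224, 225, 226, 226, 226, 225, 223, 220, 217]
-20 [183, 195, 205, 216, 221, 223, 224, 225, 226, 226, 225, 224, 223, 222]
-10 [178, 190, 202, 213, 217, 220, 223, 224, 225, 225, 225, 226, 226, 226]
```

Run:
```python
from h import *
m=np.load("side_sp.npy").mean(2)
s=bot.get_image("side")
a=cv2.imread("pics/side0.png").astype(float).mean(2)
np.set_printoptions(linewidth=200)
print("cols 322..360"); 
for v in range(208,234): print(v,m[v,322:361].astype(int))
print(proj(s,[.5251,-.0371,.055]),proj(s,[.5251,-.0371,.07]))
```

```text
cols 322..360
208 [160 160 160 161 162 163 162 167 173 177 183 184 182 184 185 185 186 187 189 171 120  67  56  62  70  85  96  97  96  92  88  82  74  79 134 162 164 165 162]
209 [159 159 162 169 179 185 186 193 203 214 223 225 225 225 225 224 224 223 216 172 107  60  55  61  70  87  95  95 102 101  84  70  64  75 130 159 162 164 162]
210 [166 171 182 201 215 224 224 224 224 226 227 228 227 227 227 226 225 220 181 116  74  65  65  69  78  87  92 108 133 127  98  71  66  88 137 159 161 161 161]
211 [192 203 219 226 228 228 226 226 226 227 227 226 223 223 224 222 220 212 156  80  68  83  88  87  86  85  93 135 157 138 107  84  89 138 170 173 166 163 163]
212 [225 226 227 229 229 228 226 226 226 226 223 216 198 204 215 214 208 197 144  71  65  78  83  82  76  75 104 135 142 133 116 100 145 204 217 206 191 178 167]
213 [228 227 227 229 229 228 227 226 224 217 196 163 149 182 205 194 169 147 106  58  53  65  71  69  65  71 111 134 133 127 107 113 189 223 227 225 224 214 196]
214 [227 227 228 229 229 229 228 225 212 175 147 138 145 168 184 177 163 137  98  65  49  54  58  62  61  71 106 1
[... 2481 characters left out ...]
 [153 137 100  75  73  71  91 111 115 105  99 103 112 118 120 125 135 159 150 141 155 159 159 140 107 106 114 107  99  97 100 107 166 216 226 227 226 227 227]
231 [152 136 101  85  86  76  75  98 113 110  96  89  93 101 109 117 137 152 145 126 115 117 121 115 107 112 112  97  92  98 100 109 167 216 226 226 227 227 227]
232 [158 140 103  77  72  66  70  84 103 113 112  98  85  84  88  93 101 107 110 104 101 102 115 130 134 127 104  88  93  99 100 109 171 217 227 226 227 227 227]
233 [158 148 113  72  64  65  66  75  88 101 109 109 105  94  88  84  79  82 100 113 128 137 157 168 164 140 106  94  96  99 100 114 191 224 227 226 226 227 227]
[338.86127349 227.54959329] [338.89340993 223.4942893 ]
```

Request:
{"api": "step_arm", "payload": {"twist": [[0, 0, 0], [0, 0, 0], [0, 0, 0], [0, 0, 0], [0, 0, 0], [0, 0, 0]], "travel": [[2, 0, -3], [4, 0, -7], [4, 0, -10], [4, 0, -12], [4, 0, -12], [4, 0, -12]], "hand": [195, 195, 195, 195, 195, 195]}}

```text
time: 14.8
tool_pos: [0.5016, -0.0267, 0.1915]
eef_rot: [[0.909, -0.417, -0.001], [-0.417, -0.909, -0.0], [-0.0, 0.0, -1.0]]
wrist_force: [-0.7, 0.1, -1.8]
grip_width: 0.03
```

Run:
```python
from h import *
o=bot.observe();R=np.array(o['eef_rot']);print(o['time'],o['grip_width'],o['wrist_force'],o['ft_torque'],o['tool_pos'])
tip=np.array(o['tool_pos'])+R[:,2]*.113; rc=tip+.031*R[:,0]; rc[2]=o['tool_pos'][2]-.1153; print("kin ring",rc)
F=[bot.get_image("side") for _ in range(6)]; m=np.mean([f["color"].astype(float) for f in F],0); np.save("side_sp2.npy",m)
s=F[0]; print(proj(s,rc),proj(s,rc+[0,0,.002]))
np.set_printoptions(linewidth=200); m=m.mean(2)
print("cols 322..360")
for v in range(212,236): print(v,m[v,322:361].astype(int))
```

```text
14.8 0.029967344960458362 [-0.7245128   0.0845151  -1.80819031] [0.00264067 0.04627105 0.01262117] [ 0.50157957 -0.02671089  0.19147423]
kin ring [ 0.52968892 -0.03966596  0.07617423]
[337.80101857 220.64657389] [337.804231   220.09801391]
cols 322..360
212 [226 225 227 229 229 228 226 226 227 227 228 228 228 228 227 220 188 145 114  79  55  57  66  78  90  94 103 107  94  78  67  75 136 201 218 207 190 178 168]
213 [227 227 228 229 229 228 227 226 227 228 228 227 227 227 225 203 156 108  74  68  65  70  77  86  90 101 132 142 121  88  70  87 162 215 225 225 223 215 195]
214 [227 227 228 229 229 228 227 227 227 226 223 219 220 221 219 212 182 124  75  77  86  90  87  86  86 118 154 148 129 105  92 136 198 223 227 226 226 225 224]
215 [222 226 229 229 229 228 227 226 221 215 196 169 192 209 206 204 182 123  69  68  79  84  79  72  81 128 144 136 128 105 124 195 223 227 227 226 227 226 226]
216 [197 221 228 229 229 229 227 221 195 159 144 147 187 194 180 178 170 122  64  55  65  70  66  66  79 118 134 130 119  93 129 201 225 227 227 226 226 226 226]
217 [162 198 224 229 229 228 223 199
[... 2341 characters left out ...]
112  98  93  99  99 109 168 216 226 227 226 227 227]
232 [193 145 102  69  68  67  69  84 102 114 112  99  83  86  89  94 106 121 119 126 160 175 158 153 148 129 107  82  89  99  99 109 171 217 227 226 226 227 227]
233 [188 152 112  71  65  65  68  75  88 101 110 110 104  94  87  85  84 101 128 144 154 156 162 168 164 144 108  81  90  98 100 114 191 224 227 226 227 227 227]
234 [158 150 119  77  64  66  64  71  79  83  91  99 106 109 111 113 107 113 135 151 155 161 159 152 130 111  95  91  96  99 100 124 197 225 227 227 226 228 227]
235 [156 150 130  92  65  63  65  65  69  76  81  86  91  98 104 107 109 110 116 137 147 138 120 109 106 101  98  97  99  98 104 154 209 226 227 227 227 228 227]
```

Both pins and the ring arc now put the ring centre near u≈339.4, against 338.9 for the spindle. That leaves an offset of about 1 mm, well inside the chamfer's capture. I'll nudge and lower while watching the force.

Request:
{"api": "step_arm", "payload": {"twist": [[0, 0, 0], [0, 0, 0], [0, 0, 0], [0, 0, 0], [0, 0, 0], [0, 0, 0]], "travel": [[1, -1, -2], [1, -1, -4], [1, -1, -6], [1, -1, -8], [1, -1, -8], [1, -1, -8]], "hand": [195, 195, 195, 195, 195, 195]}}

```text
time: 15.6
tool_pos: [0.5026, -0.0277, 0.1835]
eef_rot: [[0.909, -0.417, -0.001], [-0.417, -0.909, -0.0], [-0.0, 0.0, -1.0]]
wrist_force: [0.5, -0.2, -2.5]
grip_width: 0.0295
```

Run:
```python
from h import *
o=bot.observe();print(o['time'],o['grip_width'],o['wrist_force'],o['ft_torque'],o['tool_pos'],np.round(o['eef_rot'],4)[:,2])
```

```text
15.6 0.029546156746461924 [ 0.45676762 -0.18913177 -2.48943866] [ 0.04488546  0.02172024 -0.01241824] [ 0.50256209 -0.02767739  0.18350308] [-5.e-04 -2.e-04 -1.e+00]
```

Request:
{"api": "step_arm", "payload": {"twist": [[0, 0, 0], [0, 0, 0], [0, 0, 0], [0, 0, 0], [0, 0, 0]], "travel": [[0, 0, -2], [0, 0, -4], [0, 0, -5], [0, 0, -5], [0, 0, -5]], "hand": [195, 195, 195, 195, 195]}}

```text
time: 16.02
tool_pos: [0.5026, -0.0277, 0.1787]
eef_rot: [[0.909, -0.417, -0.0], [-0.417, -0.909, -0.0], [-0.0, 0.0, -1.0]]
wrist_force: [0.3, 0.6, -2.0]
grip_width: 0.0297
```

Run:
```python
from h import *
o=bot.observe();print(o['time'],o['grip_width'],o['wrist_force'],o['ft_torque'],o['tool_pos'],np.round(o['eef_rot'],4)[:,2])
```

```text
16.0167 0.029679568741358155 [ 0.33909675  0.57590144 -2.00565922] [ 0.02902313  0.06484632 -0.02104387] [ 0.50264038 -0.02765886  0.17866947] [-2.e-04 -1.e-04 -1.e+00]
```

Request:
{"api": "step_arm", "payload": {"twist": [[0, 0, 0], [0, 0, 0], [0, 0, 0], [0, 0, 0], [0, 0, 0], [0, 0, 0]], "travel": [[0, 0, -2], [0, 0, -4], [0, 0, -5.5], [0, 0, -6.5], [0, 0, -6.5], [0, 0, -6.5]], "hand": [195, 195, 195, 195, 195, 195]}}

```text
time: 16.52
tool_pos: [0.5029, -0.0277, 0.1726]
eef_rot: [[0.909, -0.417, 0.001], [-0.417, -0.909, -0.0], [0.001, -0.0, -1.0]]
wrist_force: [0.9, -0.1, -0.2]
grip_width: 0.0294
```

Run:
```python
from h import *
o=bot.observe();print(o['time'],o['grip_width'],o['wrist_force'],o['ft_torque'],o['tool_pos'],np.round(o['eef_rot'],4)[:,2])
```

```text
16.5167 0.02939010367430521 [ 0.90590486 -0.06022124 -0.21214094] [-0.05796095  0.11403245  0.04746863] [ 0.50290275 -0.02766458  0.17255118] [ 6.e-04 -0.e+00 -1.e+00]
```

Request:
{"api": "step_arm", "payload": {"twist": [[0, 0, 0], [0, 0, 0], [0, 0, 0], [0, 0, 0]], "travel": [[0, 0, -1], [0, 0, -2], [0, 0, -2.5], [0, 0, -2.5]], "hand": [195, 195, 195, 195]}}

```text
time: 16.85
tool_pos: [0.5043, -0.0279, 0.172]
eef_rot: [[0.909, -0.416, 0.004], [-0.416, -0.909, -0.001], [0.004, -0.001, -1.0]]
wrist_force: [-1.5, -1.1, 8.3]
grip_width: 0.0291
```

Run:
```python
from h import *
o=bot.observe();print(o['time'],o['grip_width'],o['wrist_force'],o['ft_torque'],o['tool_pos'],np.round(o['eef_rot'],4)[:,2])
```

```text
16.85 0.02908196641549573 [-1.4999078  -1.1429595   8.25959956] [-0.259791    0.39140719  0.01320767] [ 0.50432995 -0.02789624  0.17203579] [ 4.4e-03 -9.0e-04 -1.0e+00]
```

The ring is seated: a firm stop at TCP z 0.172, as expected for the washer. I'll let it close gradually while following it down.

Request:
{"api": "step_arm", "payload": {"twist": [[0, 0, 0], [0, 0, 0], [0, 0, 0], [0, 0, 0], [0, 0, 0], [0, 0, 0], [0, 0, 0], [0, 0, 0], [0, 0, 0], [0, 0, 0], [0, 0, 0], [0, 0, 0], [0, 0, 0]], "travel": [[0, 0, 0], [0, 0, -0.3], [0, 0, -0.6], [0, 0, -1], [0, 0, -1.3], [0, 0, -1.6], [0, 0, -2], [0, 0, -2.3], [0, 0, -2.6], [0, 0, -2.6], [0, 0, -2.6], [0, 0, -2.6], [0, 0, -2.6]], "hand": [165, 158, 151, 144, 137, 130, 123, 116, 109, 102, 96, 92, 92]}}

```text
time: 17.93
tool_pos: [0.5031, -0.0277, 0.1676]
eef_rot: [[0.909, -0.417, 0.001], [-0.417, -0.909, -0.0], [0.001, -0.0, -1.0]]
wrist_force: [-0.1, 0.0, 4.8]
grip_width: 0.0543
```

Run:
```python
from h import *
o=bot.observe();print(o['time'],o['grip_width'],o['wrist_force'],o['ft_torque'],o['tool_pos'],np.round(o['eef_rot'],4)[:,2])
```

```text
17.9333 0.054322598902216926 [-0.05801822  0.03728658  4.83387245] [ 0.0773673   0.07625924 -0.05151396] [ 0.50307813 -0.02766021  0.16763372] [ 1.e-03 -2.e-04 -1.e+00]
```

Request:
{"api": "step_arm", "payload": {"twist": [[0, 0, 0], [0, 0, 0], [0, 0, 0], [0, 0, 0], [0, 0, 0]], "travel": [[0, 0, 2], [0, 0, 3], [0, 0, 4], [0, 0, 5], [0, 0, 5]], "hand": [92, 92, 92, 92, 92]}}

```text
time: 18.35
tool_pos: [0.5023, -0.0277, 0.1717]
eef_rot: [[0.909, -0.417, -0.001], [-0.417, -0.909, -0.0], [-0.001, 0.001, -1.0]]
wrist_force: [0.9, 0.3, -2.6]
grip_width: 0.0542
```

Run:
```python
from h import *
o=bot.observe();print(o['time'],o['grip_width'],o['wrist_force'],o['ft_torque'],o['tool_pos'])
m=np.mean([bot.get_image("side")["color"].astype(float).mean(2) for _ in range(4)],0)
np.set_printoptions(linewidth=200); print("cols 326..356")
for v in range(214,238): print(v,m[v,326:357].astype(int))
```

```text
18.35 0.05419995099288207 [ 0.94350525  0.27462494 -2.59336721] [-0.03604312 -0.03741948  0.01314292] [ 0.50230402 -0.02769184  0.17174709]
cols 326..356
214 [228 228 228 227 227 227 228 228 228 229 226 204 165 114  58  39  57  76  91  97  95  96  95  95  92  85  80  81 135 205 225]
215 [224 227 227 226 226 227 228 228 228 228 228 226 221 171  87  54  57  63  78  93  97  94  96  95  85  75  68  78 142 209 226]
216 [199 217 222 225 226 227 228 228 229 228 227 227 220 170  88  54  59  66  79  90  92  99 118 125 111  82  66  83 161 215 226]
217 [160 168 198 221 226 227 227 227 226 223 221 219 202 142  75  60  66  77  86  87  87 111 159 170 149 112  93 118 185 221 226]
218 [153 154 161 197 220 223 218 215 208 192 182 177 166 121  71  71  83  86  84  79  80 117 137 139 135 122 150 187 215 226 227]
219 [154 154 154 160 196 197 162 147 143 133 118 103  92  72  55  60  72  75  72  66  79 118 134 132 129 144 199 222 227 228 227]
220 [154 152 151 149 164 158 140 130 107  72  52  46  41  44  48  51  57  62  62  62  78 111 127 123 108 139 205 227 228 227 227]
221 [154 152 150 145 142 140 135 111
[... 1473 characters left out ...]
5  91 125 138 145 148 146 174 163 126 171 217 226]
233 [ 78  67  66  76  89 105 121 130 136 137 138 141 141 139 139 126  90  61  69 110 119 121 152 176 170 158 134 120 190 224 227]
234 [ 65  63  65  70  79  84  93 106 121 133 140 144 141 140 152 142 104  77  90 144 132  97 100 112 115 114 108 124 197 225 227]
235 [ 63  62  64  67  68  74  81  85  95 117 130 127 122 124 166 169 139 126 144 175 146  96  81  75  82  92 103 152 210 226 227]
236 [ 75  65  67  64  66  67  75  84  87  92  94  94  93  98 132 170 174 168 179 173 129  84  79  87  92  96 130 197 223 227 227]
237 [112  81  68  67  69  72  79  85  88  89  92  90  85  83  90 105 123 133 133 123 109  99  96  94  91 107 170 217 226 227 227]
```

The pins slide in the eyes without force, so the ring stays on the spindle. I'll lift clear.

Request:
{"api": "step_arm", "payload": {"twist": [[0, 0, 0], [0, 0, 0], [0, 0, 0], [0, 0, 0], [0, 0, 0], [0, 0, 0], [0, 0, 0], [0, 0, 0], [0, 0, 0]], "travel": [[0, 0, 2], [0, 0, 4], [0, 0, 6], [0, 0, 10], [0, 0, 20], [0, 0, 35], [0, 0, 50], [0, 0, 60], [0, 0, 60]], "hand": [92, 92, 92, 92, 92, 92, 92, 92, 92]}}

```text
time: 19.3
tool_pos: [0.5043, -0.0275, 0.2353]
eef_rot: [[0.909, -0.417, 0.006], [-0.417, -0.909, 0.001], [0.005, -0.003, -1.0]]
wrist_force: [0.1, -0.3, -1.5]
grip_width: 0.0546
```

Run:
```python
from h import *
o=bot.observe();print(o['time'],o['grip_width'],o['wrist_force'],o['ft_torque'],o['tool_pos'])
m=np.mean([bot.get_image("side")["color"].astype(float).mean(2) for _ in range(4)],0)
np.set_printoptions(linewidth=200); print("cols 326..356")
for v in range(216,240): print(v,m[v,326:357].astype(int))
```

```text
19.3 0.054553763036440675 [ 0.06753367 -0.3029621  -1.46284864] [ 0.05800564  0.02547078 -0.01599346] [ 0.50429073 -0.0274673   0.23530889]
cols 326..356
216 [230 229 228 227 228 228 230 230 229 229 229 229 229 228 225 211 151  86  95 151 210 228 229 228 225 227 228 228 228 228 228]
217 [230 229 229 227 227 229 229 230 229 229 227 226 227 228 227 223 185 124 131 183 220 228 229 229 229 229 229 228 228 228 228]
218 [230 230 229 228 228 227 223 224 225 223 218 214 212 211 213 213 201 172 170 210 226 228 229 229 229 228 229 229 228 228 228]
219 [230 229 228 225 224 221 203 207 210 197 177 149 134 132 134 152 179 190 198 219 227 228 230 230 229 229 229 228 228 229 228]
220 [230 230 228 221 216 210 201 196 163 113  80  64  60  59  61  70  96 139 182 213 224 228 229 229 229 229 228 229 228 228 228]
221 [230 229 224 216 208 186 157 130  90  54  43  46  44  45  43  44  49  69 120 186 215 218 220 225 229 229 229 228 228 228 228]
222 [229 226 200 174 156 140 127  92  48  37  41  43  44  46  41  45  43  44  77 163 203 188 177 203 220 226 229 228 229 229 228]
223 [223 207 169 144 131 132 124  86
[... 1473 characters left out ...]
1 194 156 105 104 114 116 113 109 124 199 226 228]
235 [ 71  75  76  77  75  78  84  94 112 131 148 165 166 174 193 194 173 148 172 194 153  98  82  77  83  93 105 155 211 227 229]
236 [ 85  84  92  96  92  85  85  88  88  92  98 101 102 106 137 174 180 173 184 177 129  86  81  89  92  97 131 199 224 228 228]
237 [133  88  87  92  95  97  98  95  91  89  93  91  85  83  96 114 126 135 135 124 109  98  97  95  93 107 173 218 226 228 228]
238 [196 133  89  83  89  96  99  99  99  99  99  89  75  71  81  90  87  90  98 101 102  98  95  91 102 153 211 226 227 227 228]
239 [224 194 155 116  86  87  93  96 100 101  98  97  87  78  77  74  70  76  90  97  96  92  98 116 155 208 226 229 228 228 228]
```

The ring sits round the spindle. Its eye holes are at (343,234.5) and (349.3,231.5), about 21 mm apart, so it's closed to roughly 0.02. I'll take the pliers back to the block.

Request:
{"api": "step_arm", "payload": {"twist": [[0, 0, 1], [0, 0, 4], [0, 0, 8], [0, 0, 12], [0, 0, 17], [0, 0, 22], [0, 0, 27], [0, 0, 31], [0, 0, 34], [0, 0, 36], [0, 0, 36.8], [0, 0, 36.8], [0, 0, 36.8], [0, 0, 36.8], [0, 0, 36.8]], "travel": [[1, -6, 0], [3, -22, 0], [6, -46, 0], [10, -76, 0], [14, -108, 0], [18, -140, 0], [22, -172, 0], [26, -204, 0], [29, -232, 0], [32, -252, 0], [33, -263, 0], [34, -267, 0], [34, -267, 0], [34, -267, 0], [34, -267, 0]], "hand": [92, 92, 92, 92, 92, 92, 92, 92, 92, 92, 92, 92, 92, 92, 92]}}

```text
time: 20.75
tool_pos: [0.5366, -0.2937, 0.2318]
eef_rot: [[0.977, 0.211, -0.001], [0.211, -0.977, 0.0], [-0.001, -0.001, -1.0]]
wrist_force: [0.2, 0.1, -2.6]
grip_width: 0.0546
```

Run:
```python
from h import *
o=bot.observe();print(o['time'],o['grip_width'],o['wrist_force'],o['tool_pos'],np.round(o['eef_rot'],3).tolist())
m=np.mean([bot.get_image("side")["color"].astype(float).mean(2) for _ in range(4)],0); s=bot.get_image("side"); t=bot.get_image("top")
print("eye mid pred",proj(s,[.4953,-.0234,.059]),"if z=.065",proj(s,[.4953,-.0234,.065]),t["color"].shape)
tip=np.array(o['tool_pos'])-[0,0,.1155]; print("tips pred",proj(s,tip))
np.set_printoptions(linewidth=200); print("cols 366..390")
for v in range(142,180): print(v,m[v,362:392].astype(int))
```

```text
20.75 0.054583789161739955 [ 0.1973143   0.08783654 -2.6020338 ] [ 0.53655426 -0.2937117   0.23184604] [[0.977, 0.211, -0.001], [0.211, -0.977, 0.0], [-0.001, -0.001, -1.0]]
eye mid pred [346.63613582 233.45624514] if z=.065 [346.6731719  231.83101668] (400, 640, 3)
tips pred [375.47951577 156.70461352]
cols 366..390
142 [ 53  53  60  62  63  67  79 105 128 140 140 122  86  61  64  75  79  80 105 102  71  45  43  42  39  39  38  33  40  77]
143 [ 48  49  47  49  50  48  46  52  62  71  77  65  55  56  60  66  67  69  84  80  56  44  41  40  40  38  35  35  57 111]
144 [ 48  50  50  50  49  48  45  42  39  45  44  45  45  49  52  57  57  58  59  50  40  39  39  38  38  38  35  44  86 136]
145 [ 48  47  49  49  49  48  44  44  43  41  42  42  44  47  49  50  56  52  46  38  38  40  39  39  39  35  38  53  95 132]
146 [46 45 47 47 46 44 42 43 41 42 42 44 44 47 46 48 54 52 49 41 41 41 40 42 42 42 41 43 56 89]
147 [46 45 44 47 47 44 41 42 41 41 40 41 40 44 43 45 49 52 48 43 44 41 43 44 43 42 43 43 43 67]
148 [43 45 44 43 45 43 40 40 39 39 42 39 40 44 47 48 52 53 47 44 43 45 44 42 44 44 43
[... 3096 characters left out ...]
7 129 124 120 136 188 210 212 213 212 213 213 213 210 184 142 131 145]
175 [211 199 151 104 132 191 211 213 211 209 202 196 188 174 166 158 164 197 211 212 212 212 212 212 212 207 173 131 133 147]
176 [211 207 176 143 156 194 211 214 216 216 216 215 213 212 210 209 210 211 208 203 203 209 212 212 210 198 158 129 135 150]
177 [210 204 201 204 207 210 212 214 215 216 217 217 216 217 217 216 213 211 192 156 156 192 209 212 210 183 141 127 134 147]
178 [203 170 157 190 208 211 211 213 212 212 213 213 213 214 215 215 213 211 189 141 117 165 203 211 207 172 132 126 137 148]
179 [190 144 119 165 203 211 211 209 209 209 211 211 211 212 212 212 212 210 207 192 173 193 210 210 197 158 128 128 143 154]
```

The eye midpoint (346.2,233.0) matches the prediction for a ring on the washer (346.6,233.5). I'll check the slot alignment before inserting.

Run:
```python
from h import *
s=bot.get_image("side"); t=bot.get_image("top"); o=bot.observe()
a=onz(s,(375.2,171),.064); b=onz(s,(377,157.3),.1163); print("side: slot",a,"tips",b,"diff mm",(a-b)[:2]*1000, "u-comp",(a-b)[:2]@np.array([-.878,-.478])*1000)
c=proj(s,[*b[:2],.064]); print(c)
```

```text
side: slot [ 0.53437533 -0.29377565  0.064     ] tips [ 0.53144734 -0.29312515  0.1163    ] diff mm [ 2.92799873 -0.6505023 ] u-comp -2.259842781888723
[376.00883153 171.39642672]
```

Request:
{"api": "step_arm", "payload": {"twist": [[0, 0, 0], [0, 0, 0], [0, 0, 0], [0, 0, 0], [0, 0, 0], [0, 0, 0], [0, 0, 0], [0, 0, 0]], "travel": [[2, -1.5, -10], [2.5, -2, -25], [2.5, -2, -40], [2.5, -2, -52], [2.5, -2, -58], [2.5, -2, -62], [2.5, -2, -65], [2.5, -2, -65]], "hand": [92, 92, 92, 92, 92, 92, 92, 92]}}

```text
time: 21.82
tool_pos: [0.5392, -0.2967, 0.1668]
eef_rot: [[0.978, 0.211, -0.0], [0.211, -0.978, 0.0], [-0.0, -0.0, -1.0]]
wrist_force: [-0.7, 0.4, -1.7]
grip_width: 0.0545
```

Run:
```python
from h import *
o=bot.observe();print(o['time'],o['grip_width'],o['wrist_force'],o['ft_torque'],o['tool_pos'])
```

```text
21.8167 0.05453477064234048 [-0.68704523  0.39615414 -1.72151553] [ 0.03826042  0.02310122 -0.008788  ] [ 0.5392026  -0.29665535  0.16680771]
```

The tips are 13 mm inside the slot with no contact force. I'll go on down.

Request:
{"api": "step_arm", "payload": {"twist": [[0, 0, 0], [0, 0, 0], [0, 0, 0], [0, 0, 0], [0, 0, 0], [0, 0, 0], [0, 0, 0], [0, 0, 0]], "travel": [[0, 0, -7], [0, 0, -15], [0, 0, -23], [0, 0, -30], [0, 0, -35], [0, 0, -38], [0, 0, -38.5], [0, 0, -38.5]], "hand": [92, 92, 92, 92, 92, 92, 92, 92]}}

```text
time: 22.48
tool_pos: [0.5393, -0.2966, 0.1293]
eef_rot: [[0.978, 0.211, 0.0], [0.211, -0.978, -0.0], [0.0, 0.0, -1.0]]
wrist_force: [-0.9, 0.9, 1.8]
grip_width: 0.0546
```

Run:
```python
from h import *
o=bot.observe();print(o['time'],o['grip_width'],o['wrist_force'],o['ft_torque'],o['tool_pos'])
```

```text
22.4833 0.05460380763406218 [-0.9027135   0.87846952  1.7970776 ] [0.52317289 0.49712089 0.00525909] [ 0.53925465 -0.29657582  0.12930581]
```

Request:
{"api": "step_arm", "payload": {"twist": [[0, 0, 0], [0, 0, 0], [0, 0, 0], [0, 0, 0], [0, 0, 0], [0, 0, 0], [0, 0, 0], [0, 0, 0], [0, 0, 0], [0, 0, 0]], "travel": [[0, 0, -0.5], [0, 0, -0.5], [0, 0, -0.5], [0, 0, -0.5], [0, 0, 0], [0, 0, 0], [0, 0, 0], [0, 0, 0], [0, 0, 0], [0, 0, 0]], "hand": [88, 84, 80, 76, 72, 60, 40, 20, 0, 0]}}

```text
time: 23.32
tool_pos: [0.5392, -0.2967, 0.1287]
eef_rot: [[0.978, 0.211, 0.0], [0.211, -0.978, -0.0], [0.0, 0.0, -1.0]]
wrist_force: [1.6, 1.0, 0.1]
grip_width: 0.0853
```

Run:
```python
from h import *
o=bot.observe();print(o['time'],o['grip_width'],o['wrist_force'],o['ft_torque'],o['tool_pos'])
```

```text
23.3167 0.08529108958703395 [1.64054726 0.96846405 0.14970909] [-0.00071519  0.00220988  0.01170589] [ 0.5391994  -0.29665159  0.12865316]
```

Released with no load on the wrist. I'll retreat straight up, then swing clear for a final check.

Request:
{"api": "step_arm", "payload": {"twist": [[0, 0, 0], [0, 0, 0], [0, 0, 0], [0, 0, 0], [0, 0, 0], [0, 0, 0], [0, 0, 0]], "travel": [[0, 0, 10], [0, 0, 30], [0, 0, 55], [0, 0, 85], [0, 0, 115], [0, 0, 135], [0, 0, 135]], "hand": [0, 0, 0, 0, 0, 0, 0]}}

```text
time: 23.9
tool_pos: [0.5414, -0.2979, 0.2707]
eef_rot: [[0.977, 0.211, 0.011], [0.211, -0.977, -0.005], [0.01, 0.007, -1.0]]
wrist_force: [0.6, 0.2, 0.6]
grip_width: 0.0854
```

Request:
{"api": "step_arm", "payload": {"twist": [[0, 0, 0], [0, 0, 0], [0, 0, 0], [0, 0, 0], [0, 0, 0], [0, 0, 0], [0, 0, 0], [0, 0, 0], [0, 0, 0], [0, 0, 0]], "travel": [[-15, -10, 0], [-45, -30, 0], [-75, -55, 0], [-105, -80, 0], [-130, -105, 0], [-150, -130, 0], [-165, -150, 0], [-170, -160, 0], [-170, -160, 0], [-170, -160, 0]], "hand": [0, 0, 0, 0, 0, 0, 0, 0, 0, 0]}}

```text
time: 24.73
tool_pos: [0.3685, -0.4566, 0.263]
eef_rot: [[0.978, 0.209, -0.001], [0.209, -0.978, 0.001], [-0.001, -0.001, -1.0]]
wrist_force: [0.3, 0.2, 0.9]
grip_width: 0.0855
```

Run:
```python
from h import *
o=bot.observe();print(o['time'],o['tool_pos'],o['wrist_force'])
np.set_printoptions(linewidth=220)
for n,regs in(("side",((338,160,20,20),)),("top",((312,208,28,26),))):
    im=bot.get_image(n); m=np.mean([bot.get_image(n)["color"].astype(float) for _ in range(4)],0); im["color"]=m.astype(np.uint8)
    np.save(f"end_{n}.npy",m)
    d=np.abs(m-cv2.imread(f"pics/{n}0.png")[:,:,::-1]).mean(2)
    # change maps round the things: mean change of 12-px windows
    for nm,P in(("drill",{"side":(380,140),"top":(450,185)}),("screwdriver",{"side":(388,262),"top":(305,257)}),("rail",{"side":(252,228),"top":(292,135)}),("plate",{"side":(318,240),"top":(290,215)}),("block/pliers",{"side":(375,168),"top":(398,205)}),("nest",{"side":(288,314),"top":(221,214)})):
        u,v=P[n]; print(n,nm,"mean change",d[v-14:v+14,u-16:u+16].mean().round(1),"max",d[v-14:v+14,u-16:u+16].max().round(0))
t=im; m=m.mean(2)
print("top spindle cols 298..326")
for v in range(196,226): print(v,m[v,298:327].astype(int))
```

```text
24.7333 [ 0.3684962  -0.45664653  0.26298972] [0.32369363 0.23305737 0.85481484]
side drill mean change 5.3 max 53.0
side screwdriver mean change 11.5 max 68.0
side rail mean change 4.2 max 10.0
side plate mean change 28.8 max 86.0
side block/pliers mean change 5.7 max 54.0
side nest mean change 45.2 max 168.0
top drill mean change 9.4 max 133.0
top screwdriver mean change 7.4 max 52.0
top rail mean change 1.4 max 3.0
top plate mean change 56.3 max 72.0
top block/pliers mean change 2.4 max 56.0
top nest mean change 24.1 max 114.0
top spindle cols 298..326
196 [208 209 209 209 209 209 209 208 201 189 177 170 167 166 166 166 171 182 194 202 207 209 209 210 210 210 210 211 210]
197 [208 208 209 209 209 208 203 195 180 158 138 127 124 124 125 126 131 144 161 179 193 202 207 209 210 211 211 211 209]
198 [207 210 210 209 205 197 183 164 143 121 108 107 112 118 123 123 121 122 131 146 164 180 195 204 209 211 211 209 203]
199 [203 209 209 203 189 170 147 125 109 105 114 128 138 143 147 149 147 143 138 134 135 147 168 189 204 210 210 205 191]
200 [194 203 203 189 162 134 111  99 103 119 137 1
[... 2421 characters left out ...]
5  94  84  84  94  98  94  95  97  90  76  68  67  72  84 100 115 126 134 137 137 137 137]
221 [136 137 137 137 134 129 120 110  99  93  97 102 101  99  96  87  77  77  83  91 104 120 129 135 137 137 137 137 137]
222 [137 138 138 138 138 136 132 127 119 111 109 110 110 106 101  96  94 100 109 115 123 131 136 137 137 137 137 137 137]
223 [138 138 138 138 138 137 136 134 131 128 125 124 122 119 117 116 117 122 128 131 134 136 137 137 137 137 138 138 138]
224 [138 138 138 137 136 136 136 136 136 136 134 134 133 132 131 131 132 134 135 136 136 137 137 137 137 138 137 138 138]
225 [137 137 136 136 136 137 137 138 138 137 137 137 136 136 136 136 136 137 137 137 137 137 137 137 137 138 137 137 137]
```

Run:
```python
from h import *
for n,L in(("side",dict(drill=(375,138,30,26),screw=(398,250,26,22),rail=(252,228,50,40),block_pliers=(375,172,34,34))),("top",dict(drill=(440,188,36,36),screw=(305,257,60,14),rail=(292,135,60,16),block_pliers=(396,206,40,34)))):
    a=cv2.cvtColor(cv2.imread(f"pics/{n}0.png"),cv2.COLOR_BGR2GRAY); b=np.load(f"end_{n}.npy").mean(2).astype(np.uint8)
    for k,(u,v,w,h) in L.items():
        T=a[v-h//2:v+h//2,u-w//2:u+w//2]; S=b[v-h//2-6:v+h//2+6,u-w//2-6:u+w//2+6]
        r=cv2.matchTemplate(S,T,cv2.TM_CCOEFF_NORMED); _,mx,_,p=cv2.minMaxLoc(r); print(n,k,round(mx,3),"shift",p[0]-6,p[1]-6)
```

```text
side drill 0.994 shift 0 0
side screw 0.949 shift 0 0
side rail 0.98 shift 0 0
side block_pliers 0.99 shift 0 0
top drill 0.633 shift -3 -5
top screw 0.854 shift 0 0
top rail 0.984 shift 0 0
top block_pliers 0.947 shift 0 0
```

```bash
python3 -c "
from bench import bot
print(bot.close_job())"
```

```text
the job is handed in; nothing more can be done
None
```

The ring is on the spindle, down on the thrust washer and closed in the groove, and the pliers stand back in their slot. I handed the job in at about 25 s of the 61 s allowed.

**Ring:** I spread it to the pliers' stop (opening stalled at 29.4 mm) and lowered it over the spindle with hardly any force. It came to a firm stop at the expected height. After release, the eye midpoint was at pixel (346.2, 233.0), against (346.6, 233.5) predicted for a ring on the washer. The eye holes were about 21 mm apart, which means closed to about 0.02 rad.

**Pliers:** They went into the slot with only about 4 N of contact, and the wrist carried no load after release. Both cameras show them and the block as they were at the start.

**Drill, screwdriver and rail:** None has shifted in the side view. The top view agrees for the screwdriver and the rail.

**Checks that failed or disagreed:**
- The drill's match in the top view was poor (0.63, against 0.99 from the side). The arm was probably in the way, but I did not confirm that.
- The two cameras differ by about 4 mm. I relied on relative positions, the arm's own position readings and contact forces instead.
- I had used all 12 picture views before placing the ring, so the final checks rest on pixel values and template matching, not on a viewed picture.

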